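File the recipe boards under the weighted arm

TASK

Tidy the two loose recipe boards away into the steel holder: slide them in from its open front, under the weighted arm and fully home against the back stop on top of the two boards already there, the blue one below and the orange one (needed next) on top, coloured title bands at the front so that they show. The jar left standing on the blue board belongs upright on the black ingredients tray; leave everything else on the counter where it is.

Things in the scene. Friction and masses are not known exactly. Their poses are not given: they have to be found in the camera images.
- blue_mid (a point): The blue-banded recipe board, lying face up on the counter with the jar standing on it: flat stiff recipe board, 150 x 65 mm and 8 mm thick, about 60 g, paper-faced light wood with a 32 mm wide blue title band across one end. The point is at its centre, half-way up; its x axis runs along the length, away from the title band, z up
- blue_band (a point): Centre of the blue title band, 59 mm from the blue board's centre
- orange_mid (a point): The orange-banded recipe board, lying face up on the counter: flat stiff recipe board, 150 x 65 mm and 8 mm thick, about 60 g, paper-faced light wood with a 32 mm wide orange title band across one end. The point is at its centre, half-way up; its x axis runs along the length, away from the title band, z up
- orange_band (a point): Centre of the orange title band, 59 mm from the orange board's centre
- pile_low_mid (a point): Lowest board of the pile already in the holder, same size, green band; point at its centre
- pile_high_mid (a point): Upper board of the pile already in the holder, same size, grey band; point at its centre
- holder: Fixed steel board holder. Origin on the counter, under the centre of a board that is fully home; x points from the open front to the back stop, z up. Base plate 190 x 105 mm from x = -85 to +105 mm, its top 8 mm up. Back stop at x = +75 mm, 41 mm high: a board against it ends at x = -75 mm. Two boards lie in it, top of the pile 24 mm above the counter; each further board adds 8 mm
- holder_mouth (a point): Middle of the open front edge of the pile, at the holder's x = -75 mm, 24 mm up. The holder's cheeks (4 mm thick, inner faces at y = +-37.5 mm, 44 mm high) run from x = +15 mm to the back, with flared lead-ins that start at x = 0; ahead of x = 0 both sides of the pile are open, with room for fingers
- hold_arm: Weighted steel arm of the holder, 36 mm wide, hinged behind the back stop (origin on the hinge, at the holder's x = +90 mm, 50 mm up, axis along y). About 0.2 kg, no spring; let go, it falls back on the pile. A board slid level along the top of the pile from the front lifts it by its upturned toe and goes under with 2 to 6 N of push
- shoe_foot (a point): Underside of the arm's shoe, where it presses on the top of the pile with about 1.2 N, at the holder's x = +20 mm. A roll-shaped weight 22 mm thick lies across the arm between shoe and hinge, its top 79 mm above the counter
- toe_tip (a point): Tip of the arm's upturned toe, which rises at 24 degrees from the shoe: about 21 mm ahead of the holder's origin (x = -21 mm) and 45 mm above the counter at the start, 12 mm more for each board added
- jar: The sealed jar, body (origin at the centre of its foot)
- jar_mid (a point): Sealed jar with a red lid, 58 mm in diameter and 80 mm high, about 0.3 kg, standing on the blue board; point at its centre, half-way up
- tray: Fixed black ingredients tray, 260 x 180 mm (long side along its x), rim 16 mm high and 4 mm thick, floor 4 mm above the counter; origin at the centre of its underside. A tea bottle and a blue bowl stand on its +x half; its -x half is free
- tray_free (a point): Centre of the tray's free half, on its floor, 65 mm from the tray's centre
- blue: The blue board, body (origin at the centre of its underside)
- orange: The orange board, body (origin at the centre of its underside)
- tea_mid (a point): Bystander: tea bottle, 62 mm in diameter, 205 mm high, on the tray; point half-way up
- bowl_mid (a point): Bystander: blue bowl, 86 mm in diameter, 48 mm high, on the tray; point half-way up
- flask_mid (a point): Bystander: white flask with a black top, 65 mm in diameter, 192 mm high; point half-way up
- cup_mid (a point): Bystander: red cup, 76 mm in diameter, 62 mm high; point half-way up
- syrup_mid (a point): Bystander: syrup bottle with a yellow cap, 60 mm in diameter, 150 mm high; point half-way up
- spoon_grip (a point): Bystander: spoon, 200 mm long, lying flat on the counter beyond the boards; point on its handle
Mind the look-alikes: they are no part of the job. Leave any yellow look-alike of the part that bears pile_high_mid alone.

How it is judged:
By the outcome, as a careful person would: the job done as asked, in the order asked, and still so for the second after the job is handed in, with the robot touching nothing.
It also fails if it takes over 72 s, if anything falls off the work surface, if the arm or the gripper's body presses on something with over 40 N, if the wrist force passes 120 N, or if a joint passes its speed limit or range.

ROBOT

A 7-joint arm with a two-finger parallel gripper is mounted at the origin on the work surface. World frame = base frame: x ahead of the robot, y to its left, z up, the work surface at z = 0. Lengths are in m, angles in degrees, forces in N, time in s.
With the tool pointing down it reaches from about 0.425 to 0.875 m from the base axis. Payload 4.7 kg.
Tool frame: the origin (TCP) lies on the mounting face of the last link; the fingertips stand 182 mm ahead of it and the grasp point (between the pads) lies env.grip_depth ahead of it (env.grip_depth is the distance from the TCP to the grasp point, in m); x points along the fingers, y is the direction in which the jaws open and shut, and the axes are right-handed (so a half turn about x gives the same grasp; the last joint's range is limited). The gripper opens to 87 mm and grips with 3 to 60 N. Pads are 19 mm wide; open, the fingers measure 117 mm over their backs; the gripper's body (75 mm by 190 mm) begins 51 mm behind the grasp point.
Start: joints at [-64.91, 18.392, -4.016, 83.108, 1.295, 78.541, -3.26], TCP at [0.267, 0.592, 0.405] pointing down, gripper open.
Joint ranges: [-163.93, 163.93], [-17.29, 119.83], [-79.2, 71.16], [3.27, 140.29], [-89.18, 269.18], [5.43, 117.66], [-154.24, 154.24]. Speed limits (degrees/s): [147.25, 147.25, 180, 180, 180, 180, 180].

INTERFACE

Orientations are given as [roll, pitch, yaw] about the fixed x, y, z axes, in that order (R = Rz(yaw) Ry(pitch) Rx(roll)).
In Python, from cell import sensors, viewer, env gives the robot as it stands.
- The arm moves only by the tool carry_out, never from a script. Its argument "moves" is a list of rows, each a list of 4 numbers: the shift along the world's x, y, z in cm, then the turn about the world's z in rad. In form: [[tx, ty, tz, spin], ...]. A call has 1 to 12 rows; each row shifts and turns the pose as measured when the row begins; what a row does not reach is not made up. A row lasts 1/10 s, in which the tool goes at most 50 mm and 8.59 degrees, less where a joint would pass 70% of its speed; a pose out of reach is approached as far as the arm can. A call with a gripper value outside its range is refused whole. "hand" is the finger opening in cm, from 0 to 8.7, set as the call begins (left out, the last holds). The fingers move at their own pace and stop on an object; "force" is the grip in N (left out, the last holds). Time passes only in rows, so rows that do not move let the fingers close. It gives the time, the measured TCP pose, the force and the opening at its end, in the units of the state.
- sensors.get_obs(): the state, without advancing time (a new reading comes with each control period).
- viewer.read_camera(name): name is "side" or "top" or "wrist"; returns the picture (400x640x3 uint8, red, green, blue); there is no depth.
- viewer.camera_model(name): a dict with "K" (3x3 intrinsics, pixels), "extrinsics" (4x4, takes a point from world to camera coordinates). Camera axes: x right, y down, z forward; pixel columns grow to the right and rows downward; lengths in m; the calibration is good to about 2 mm. A picture is of the moment at which its call begins: read the wrist's pose just before it. camera_model takes no time and is no camera call; for the wrist camera it gives the pose at the moment of the call.
- env.sign_off(): hands the job in, once; it reports no verdict.
The state is a dict: "time_s": time; "qpos": joint angles; "joint_velocities": joint speeds; "effort": joint torques, N m; "tool_pos": TCP position; "tool_rot": TCP orientation; "force": force on the tool from outside, world axes, zero at the start; "wrist_torque": the same for the moment, N m; "grip_width": finger opening in m.
Only numpy, scipy, OpenCV 4.12 (cv2) and the standard library are available. Lean on these libraries where they do the work, as an engineer would, in place of code of your own. Each camera call takes 0.05 s, during which the arm holds its last target. There are 200 camera calls.

## Working session

There is one attempt and no reset: what is moved stays moved. The work goes in short steps, Python scripts to look and compute and a tool call to move; the robot and the scene stay as the last step left them, time stands still between calls to the robot, and variables do not carry over. Pictures are saved under pics/ and viewed, about 8 in all and at most 12, crops included, and the job is handed in when it is done.

Besides the shell and the picture viewer there is one more tool, called after "Emit:" as name(argument=value, ...), one argument or row to a line, values as JSON. carry_out: Moves the arm, as the interface text tells. Its arguments: {"type":"object","properties":{"moves":{"type":"array"},"hand":{"type":"number"},"force":{"type":"number"}},"required":["moves"]}

```bash
mkdir -p pics; ls
python3 - <<'E'
from cell import sensors, viewer, env
import cv2,numpy as np
o=sensors.get_obs();print(o, env.grip_depth)
for n in("top","side"):
    cv2.imwrite(f"pics/{n}0.png",viewer.read_camera(n)[:,:,::-1])
    m=viewer.camera_model(n);print(n,m["K"],np.round(m["extrinsics"],4).tolist())
m=viewer.camera_model("wrist");print(m["K"],np.round(m["extrinsics"],4).tolist())
E
```

```text
pics
{'time_s': 0.0, 'qpos': array([-64.90999481,  18.43971346,  -4.0135944 ,  83.17402044,
         1.29462933,  78.54217816,  -3.26080013]), 'joint_velocities': array([ 0.02924697,  0.00919207, -0.11062181,  0.10340292,  0.08058795,
        0.0123986 ,  0.09695138]), 'effort': array([ 6.48045370e-04, -4.91283488e+01, -4.03469000e-01, -3.12522089e+01,
       -6.38068607e-02,  4.41410369e-02,  2.08013134e-04]), 'tool_pos': array([0.26726216, 0.59228835, 0.40366124]), 'tool_rot': array([ -86.87752562,   89.8891386 , -111.16051299]), 'force': array([-0.00684434, -1.04185174, -0.08298365]), 'wrist_torque': array([0.04017969, 0.03343786, 0.03902211]), 'grip_width': 0.08708040809236148} 0.1635
top [[418.40317611   0.         326.43110633]
 [  0.         418.40317611 198.4081013 ]
 [  0.           0.           1.        ]] [[-0.0083, -1.0, 0.0022, 0.0115], [-0.9843, 0.0078, -0.1762, 0.6091], [0.1761, -0.0036, -0.9844, 1.0394], [0.0, 0.0, 0.0, 1.0]]
side [[469.88708222   0.         323.47031237]
 [  0.         469.88708222 200.54572205]
 [  0.           0.           1.        ]] [[0.9172, -0.3979, 0.0219, -0.5303], [-0.1932, -0.492, -0.8489, 0.1668], [0.3486, 0.7743, -0.5281, 1.0126], [0.0, 0.0, 0.0, 1.0]]
[[350.53317429   0.         320.76363304]
 [  0.         350.53317429 197.84918612]
 [  0.           0.           1.        ]] [[0.4114, 0.9114, -0.0016, -0.6493], [0.8792, -0.3964, 0.2645, -0.0331], [0.2405, -0.1102, -0.9644, 0.3908], [0.0, 0.0, 0.0, 1.0]]
```

View pics/top0.png

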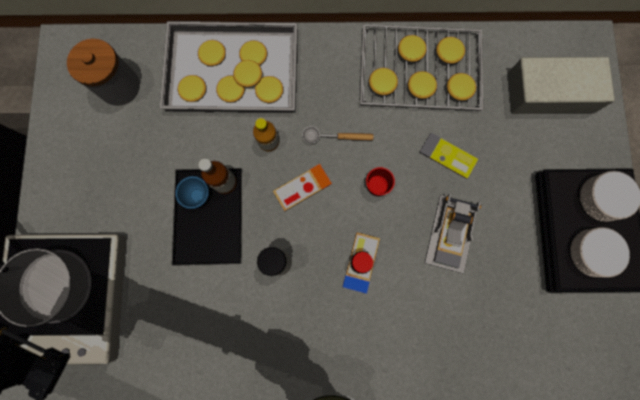

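View pics/side0.png

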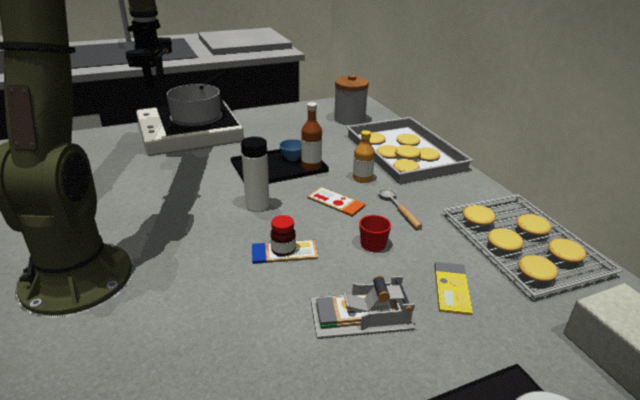

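```bash
cat > h.py <<'E'
from cell import sensors, viewer, env
import cv2,numpy as np
from scipy.spatial.transform import Rotation as R
def ray(m,uv):
    E=m["extrinsics"];d=E[:3,:3].T@np.linalg.inv(m["K"])@[uv[0],uv[1],1];c=-E[:3,:3].T@E[:3,3];return c,d
def bp(m,uv,z):
    c,d=ray(m,uv);return c+d*(z-c[2])/d[2]
def proj(m,p):
    q=m["K"]@(m["extrinsics"]@np.append(p,1))[:3];return q[:2]/q[2]
def tool():
    o=sensors.get_obs();M=R.from_euler('xyz',o['tool_rot'],degrees=True).as_matrix()
    return o,M
def state():
    o,M=tool();y=M[:,1];print("t",round(o['time_s'],2),"tcp",np.round(o['tool_pos']*100,2),"jawdir deg",round(np.degrees(np.arctan2(y[1],y[0])),2),"xaxis",np.round(M[:,0],3),"tip z cm",round((o['tool_pos'][2]-.182)*100,2),"w",round(o['grip_width']*100,2),"F",np.round(o['force'],2),"q7",round(o['qpos'][6],1))
def snap(n,f):
    m=viewer.camera_model(n);i=viewer.read_camera(n)[:,:,::-1].copy();cv2.imwrite(f"pics/{f}.png",i);return m,i
E
python3 - <<'E'
from h import *
state()
m=viewer.camera_model("top");i=cv2.imread("pics/top0.png")
c=cv2.resize(i[160:300,265:485],None,fx=3.6,fy=3.6,interpolation=cv2.INTER_CUBIC)
cv2.imwrite("pics/crop1.png",c)
for n,uv,z in [("jar lid",(361,262),.088),("blueband",(357,284),.008),("blue far",(367,237),.008),("or band",(319,176),.008),("or far",(282,200),.008),("front",(447,264),.024),("back",(455,205),.04),("tray c",(208,216),.01),("flask top",(272,260),.192),("tea top",(205,165),.205)]:
    print(n,np.round(bp(m,uv,z),3))
E
```

```text
t 0.1 tcp [26.72 59.23 40.38] jawdir deg 65.72 xaxis [-0.001 -0.002 -1.   ] tip z cm 22.18 w 8.7 F [-0.6   0.01  0.26] q7 -3.3
jar lid [ 0.443 -0.077  0.088]
blueband [ 0.388 -0.072  0.008]
blue far [ 0.511 -0.102  0.008]
or band [0.68  0.026 0.008]
or far [0.614 0.127 0.008]
front [ 0.438 -0.307  0.024]
back [ 0.591 -0.333  0.04 ]
tray c [0.571 0.326 0.01 ]
flask top [0.447 0.129 0.192]
tea top [0.662 0.283 0.205]
```

View pics/crop1.png

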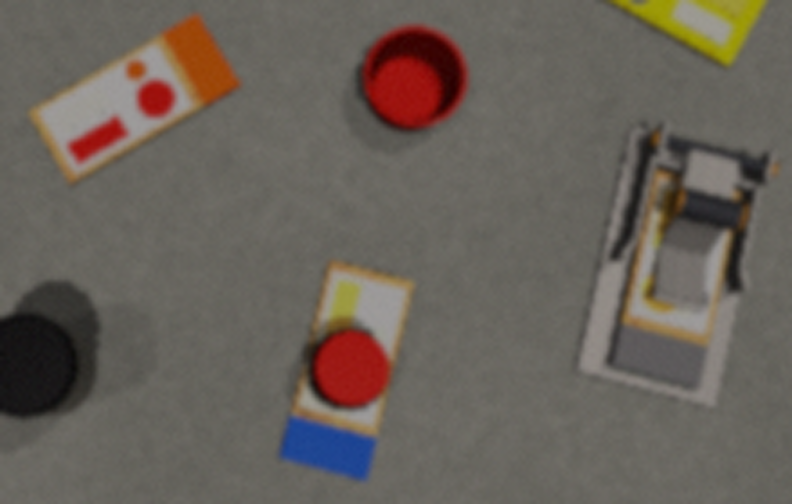

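Run:
```python
from h import *
m=viewer.camera_model("top")
def P(u,v,z): return bp(m,((u+.5)/3.6-.5+265,(v+.5)/3.6-.5+160),z)[:2]*100
def board(n,b1,b2,f1,f2,z):
    B=[P(*b1,z),P(*b2,z),P(*f1,z),P(*f2,z)]
    b=(B[0]+B[1])/2;f=(B[2]+B[3])/2;d=f-b
    print(n,"mid",np.round((b+f)/2,2),"len",np.linalg.norm(d).round(2),"w",np.linalg.norm(B[0]-B[1]).round(2),np.linalg.norm(B[2]-B[3]).round(2),"ang",np.degrees(np.arctan2(d[1],d[0])).round(2), "band end",b.round(2))
board("blue",(281,458),(367,480),(330,260),(414,282),.008)
board("orange",(197,13),(241,84),(30,112),(72,184),.008)
a,b=P(611,367,.024),P(697,388,.024);print("pile front",a,b,(a+b)/2,np.linalg.norm(a-b))
a,b,c=P(580,370,.008),P(715,405,.008),P(634,125,.008)
print("base",a,b,(a+b)/2,np.linalg.norm(a-b),np.linalg.norm(c-a),np.degrees(np.arctan2(*(c-a)[::-1])))
print("jar",P(351,368,.088))
for n,u,v in(("tray",174,170),("tray",241,169),("tray",174,264),("tray",241,263)): print(n,bp(m,(u,v),.016)[:2]*100)
```

```text
blue mid [44.5  -8.49] len 14.91 w 6.44 6.45 ang -15.05 band end [37.3  -6.55]
orange mid [65.02  7.23] len 14.87 w 6.52 6.43 ang 120.86 band end [68.83  0.85]
pile front [ 44.43179745 -27.46240201] [ 42.87408533 -33.62242564] [ 43.65294139 -30.54241382] 6.353924628281736
base [ 44.27219523 -25.576376  ] [ 41.64939312 -35.36792225] [ 42.96079417 -30.47214913] 10.13673857258502 19.016514711285797 -15.311822159029635
jar [44.35093178 -8.00014548]
tray [69.82526442 42.29251703]
tray [69.9642314  23.97220429]
tray [44.39055894 40.87431852]
tray [44.50469797 23.26935861]
```

Emit:
carry_out(
  moves=[
    [0,0,4,0.08],
    [1.2,-4.8,0,0.08],
    [1.2,-4.8,0,0],
    [1.2,-4.8,0,0],
    [1.2,-4.8,0,0],
    [1.2,-4.8,0,0],
    [1.2,-4.8,0,0],
    [1.2,-4.8,0,0],
    [1.2,-4.8,0,0],
    [1.2,-4.8,0,0],
    [1.2,-4.8,0,0],
    [1.2,-4.8,0,0],
  ],
  hand=8.7,
)

```text
time_s: 1.3
tool_pos: [0.3926, 0.0616, 0.4384]
tool_rot: [-131.7, 89.7, -145.7]
force: [1.3, 0.7, 0.9]
grip_width: 0.0872
```

Emit:
carry_out(
  moves=[
    [1.7,-4.6,0,0],
    [1.7,-4.6,0,0],
    [1.6,-4.6,0,0],
    [0,0,0,0],
    [0,0,0,0],
  ],
)

```text
time_s: 1.8
tool_pos: [0.4411, -0.0876, 0.4379]
tool_rot: [-126.4, 89.7, -141.0]
force: [-0.5, 1.1, -0.1]
grip_width: 0.0871
```

Run:
```python
from h import *
state();m,i=snap("wrist","w1");print(np.round(m["extrinsics"],4).tolist())
```

```text
t 1.8 tcp [44.11 -8.76 43.79] jawdir deg 75.32 xaxis [-0.003 -0.003 -1.   ] tip z cm 25.59 w 8.71 F [-0.51  1.09 -0.07] q7 77.5
[[0.2537, 0.9673, -0.0035, -0.0256], [0.9337, -0.244, 0.2619, -0.474], [0.2525, -0.0697, -0.9651, 0.3056], [0.0, 0.0, 0.0, 1.0]]
```

View pics/w1.png

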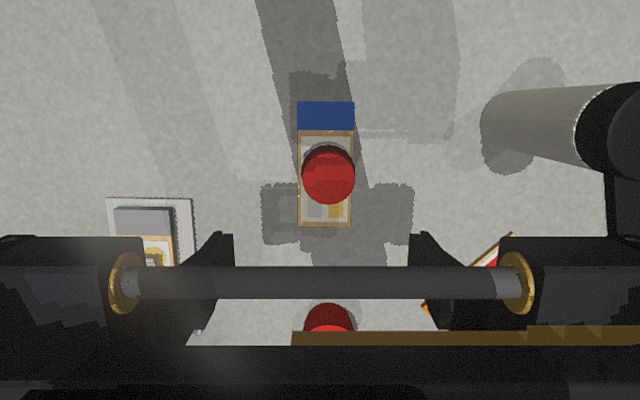

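Run:
```python
from h import *
m=viewer.camera_model("wrist")
g=lambda u,v,z:(bp(m,(u,v),z)[:2]*100).round(2)
print("blue",g(297,101,.008),g(354,101,.008),g(299,226,.008),g(350,227,.008))
print("blue mid", (g(297,101,.008)+g(354,101,.008)+g(299,226,.008)+g(350,227,.008))/4)
print("jar",g(328,175,.088))
print("pile",g(113,208,.024),g(172,208,.024),"base",g(106,198,.008),g(191,199,.008))
```

```text
blue [36.3  -9.72] [37.93 -3.49] [ 50.78 -13.53] [52.5  -7.43]
blue mid [44.3775 -8.5425]
jar [43.83 -8.16]
pile [ 42.55 -33.92] [ 44.31 -27.17] base [ 41.37 -35.32] [ 44.1  -25.33]
```

Emit:
carry_out(
  moves=[
    [0,0.6,-4,0],
    [0,0,-4.5,0],
    [0,0,-4.5,0],
    [0,0,-4.5,0],
    [0,0,-3,0],
    [0,0,-1.6,0],
    [0,0,0,0],
  ],
)

```text
time_s: 2.55
tool_pos: [0.4382, -0.0713, 0.2101]
tool_rot: [99.7, 89.9, 86.0]
force: [-1.1, -0.1, -0.3]
grip_width: 0.0871
```

Run:
```python
from h import *
state()
```

```text
t 2.55 tcp [43.82 -7.13 21.01] jawdir deg 76.33 xaxis [ 0.     0.001 -1.   ] tip z cm 2.81 w 8.71 F [-1.07 -0.07 -0.29] q7 86.2
```

Emit:
carry_out(
  moves=[
    [0.2,-1.0,0,-0.02],
    [0,0,0,0],
    [0,0,0,0],
  ],
)

```text
time_s: 2.85
tool_pos: [0.4414, -0.0803, 0.212]
tool_rot: [55.1, 89.8, 40.4]
force: [0.6, 1.0, -0.6]
grip_width: 0.0868
```

Emit:
carry_out(
  moves=[
    [0,0,0,0],
    [0,0,0,0],
    [0,0,0,0],
    [0,0,0,0],
    [0,0,0,0],
    [0,0,0,0],
    [0,0,0,0],
    [0,0,0,0],
  ],
  hand=4.5,
  force=20,
)

```text
time_s: 3.65
tool_pos: [0.4427, -0.0807, 0.2146]
tool_rot: [36.0, 89.5, 21.3]
force: [-1.1, -0.5, 0.3]
grip_width: 0.0577
```

Emit:
carry_out(
  moves=[
    [0,0,2,0],
    [0,0,4,0],
    [0,0,4.5,0],
    [0,0,4.5,0],
    [0,0,4.5,0],
    [0,0,3,0],
    [0.3,2,0,0],
    [0.6,4,0,0],
    [0.6,4,0,0],
    [0.7,4.3,0,0],
    [0.7,4.3,0,0],
    [0.7,4.3,0,0],
  ],
)

```text
time_s: 4.85
tool_pos: [0.471, 0.1496, 0.4419]
tool_rot: [162.6, 89.5, 147.0]
force: [0.4, 0.3, -2.9]
grip_width: 0.0574
```

Run:
```python
from h import *
state()
```

```text
t 4.85 tcp [47.1  14.96 44.19] jawdir deg 74.4 xaxis [-0.007  0.005 -1.   ] tip z cm 25.99 w 5.74 F [ 0.37  0.27 -2.85] q7 53.3
```

Emit:
carry_out(
  moves=[
    [0.9,4.4,0,0],
    [0.9,4.4,0,0],
    [0.9,4.4,0,0],
    [0.6,2.5,0,0],
    [0,0,0,0],
    [0,0,0,0],
  ],
)

```text
time_s: 5.45
tool_pos: [0.5004, 0.3221, 0.4327]
tool_rot: [-164.4, 88.8, -179.3]
force: [0.4, -0.4, -2.7]
grip_width: 0.0575
```

Run:
```python
from h import *
state();m,i=snap("side","s1");cv2.imwrite("pics/s1c.png",i[0:300,60:460])
```

```text
t 5.45 tcp [50.04 32.21 43.27] jawdir deg 75.14 xaxis [-0.021 -0.    -1.   ] tip z cm 25.07 w 5.75 F [ 0.43 -0.36 -2.66] q7 42.7
```

View pics/s1c.png

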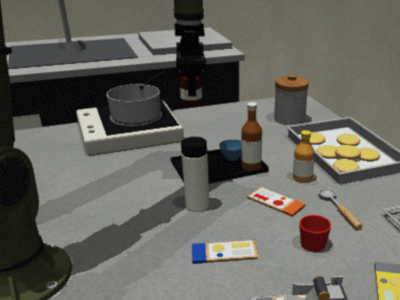

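Emit:
carry_out(
  moves=[
    [0.4,0,-4,0],
    [0,0,-4.5,0],
    [0,0,-4.5,0],
    [0,0,-4,0],
    [0,0,-2,0],
    [0,0,0,0],
    [0,0,0,0],
  ],
)

```text
time_s: 6.2
tool_pos: [0.5046, 0.3104, 0.2396]
tool_rot: [-167.3, 89.0, 177.0]
force: [0.2, -0.1, -1.8]
grip_width: 0.0573
```

Emit:
carry_out(
  moves=[
    [0,1.0,-1.0,0],
    [0,0,-0.9,0],
    [0,0,-0.4,0],
    [0,0,-0.2,0],
    [0,0,-0.1,0],
  ],
)

```text
time_s: 6.7
tool_pos: [0.5067, 0.322, 0.2173]
tool_rot: [161.2, 89.3, 145.6]
force: [0.3, -0.6, -3.0]
grip_width: 0.0575
```

Run:
```python
from h import *
state()
```

```text
t 6.7 tcp [50.67 32.2  21.73] jawdir deg 74.34 xaxis [-0.01   0.007 -1.   ] tip z cm 3.53 w 5.75 F [ 0.26 -0.58 -3.01] q7 45.1
```

Emit:
carry_out(
  moves=[
    [0,0,-0.4,0],
    [0,0,-0.3,0],
    [0,0,-0.2,0],
    [0,0,-0.1,0],
  ],
)

```text
time_s: 7.1
tool_pos: [0.5071, 0.3222, 0.2108]
tool_rot: [157.9, 89.2, 142.2]
force: [-2.3, -0.7, 1.8]
grip_width: 0.0577
```

Emit:
carry_out(
  moves=[
    [0,0,0,0],
    [0,0,0,0],
    [0,0,0,0],
    [0,0,0,0],
    [0,0,0,0],
  ],
  hand=8.7,
)

```text
time_s: 7.6
tool_pos: [0.5084, 0.3228, 0.2124]
tool_rot: [135.8, 89.3, 120.1]
force: [-0.4, 0.1, -0.4]
grip_width: 0.0846
```

Run:
```python
from h import *
state()
```

```text
t 7.6 tcp [50.84 32.28 21.24] jawdir deg 74.32 xaxis [-0.007  0.011 -1.   ] tip z cm 3.04 w 8.46 F [-0.42  0.1  -0.4 ] q7 45.3
```

Emit:
carry_out(
  moves=[
    [0,0,3,0],
    [0,0,4.5,0],
    [0,0,4.5,0],
    [0,0,4.5,0],
    [0,0,4.5,0],
    [-0.4,-3,2,0],
    [-0.9,-4.5,0,0],
    [-0.9,-4.5,0,0],
    [-0.9,-4.5,0,0],
    [-0.9,-4.5,0,0],
    [-0.9,-4.5,0,0],
    [-0.9,-4.5,0,0],
  ],
)

```text
time_s: 8.8
tool_pos: [0.4438, 0.0184, 0.45]
tool_rot: [123.2, 89.2, 108.3]
force: [1.1, -0.1, 0.6]
grip_width: 0.0873
```

Run:
```python
from h import *
state()
```

```text
t 8.8 tcp [44.38  1.84 45.  ] jawdir deg 75.11 xaxis [-0.004  0.013 -1.   ] tip z cm 26.8 w 8.73 F [ 1.13 -0.06  0.61] q7 65.1
```

Emit:
carry_out(
  moves=[
    [-1.1,-4.6,0,0],
    [-1.1,-4.6,-1,0],
    [-0.2,-0.5,-4,0],
    [0,0,-4.5,0],
    [0,0,-4.5,0],
    [0,0,-4.5,0],
    [0,0,-2.5,0],
    [0,0,0,0],
    [0,0,0,0],
  ],
)

```text
time_s: 9.7
tool_pos: [0.4145, -0.0927, 0.2377]
tool_rot: [74.7, 88.8, 58.8]
force: [0.2, 0.6, 0.9]
grip_width: 0.0867
```

Run:
```python
from h import *
state();m,i=snap("wrist","w2")
```

```text
t 9.7 tcp [41.45 -9.27 23.77] jawdir deg 74.09 xaxis [ 0.011  0.018 -1.   ] tip z cm 5.57 w 8.67 F [0.22 0.63 0.86] q7 83.9
```

View pics/w2.png

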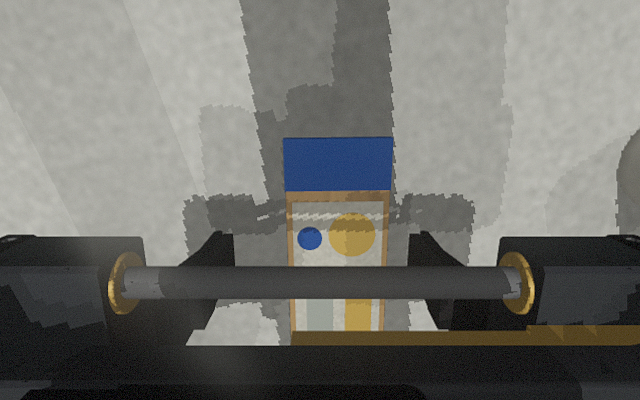

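Run:
```python
from h import *
m=viewer.camera_model("wrist")
g=lambda u,v,z:(bp(m,(u,v),z)[:2]*100)
a,b,c,d=[g(*p,.008) for p in((284,138),(392,137),(286,190),(390,190))]
print(a,b,c,d,(a+b)/2)
o,M=tool();t=(o['tool_pos']+.178*M[:,0])*100
th=np.radians(-15);ux=np.array([np.cos(th),np.sin(th)])
for mid in((a+b)/2+7.5*ux,np.array([44.43,-8.5])):
    print("mid",mid,"target tip",mid-2.8*ux,"now",t,"delta",mid-2.8*ux-t[:2])
print("lid check",proj(m,t/100))
```

```text
[36.25532052 -9.55114955] [37.97560767 -3.34934653] [ 39.32847871 -10.39223884] [41.13116284 -4.19133651] [37.1154641  -6.45024804]
mid [44.35990779 -8.39139088] target tip [41.65531548 -7.66669755] now [41.66247151 -8.9366459   5.99896243] delta [-0.00715603  1.26994835]
mid [44.43 -8.5 ] target tip [41.72540769 -7.77530667] now [41.66247151 -8.9366459   5.99896243] delta [0.06293618 1.16133923]
lid check [320.71690772 252.54539968]
```

Emit:
carry_out(
  moves=[
    [0,1.2,-1.5,0.01],
    [0,0,-2,0],
    [0,0,0,0],
    [0,0,0,0],
  ],
)

```text
time_s: 10.15
tool_pos: [0.4193, -0.0802, 0.2095]
tool_rot: [55.1, 88.1, 39.9]
force: [0.6, -0.7, 0.3]
grip_width: 0.0869
```

```bash
cat >> h.py <<'E'
def tip(mx,my,L=.178):
    state();o,M=tool();t=(o['tool_pos']+L*M[:,0])*100;print("tip",t.round(2),"delta",np.round(np.array([mx,my])-t[:2],2),"tipz",round((o['tool_pos']+.182*M[:,0])[2]*100,2))
E
python3 -c "
from h import *
tip(41.69,-7.7)"
```

```text
t 10.15 tcp [41.93 -8.02 20.95] jawdir deg 74.78 xaxis [ 0.025  0.021 -0.999] tip z cm 2.75 w 8.69 F [ 0.64 -0.65  0.3 ] q7 85.9
tip [42.38 -7.65  3.16] delta [-0.69 -0.05] tipz 2.76
```

Emit:
carry_out(
  moves=[
    [0,0,-1.2,0],
    [0,0,-0.9,0],
    [0,0,-0.2,0],
  ],
)

```text
time_s: 10.45
tool_pos: [0.4213, -0.0803, 0.1882]
tool_rot: [50.7, 87.8, 35.5]
force: [-0.7, -0.4, 0.4]
grip_width: 0.0871
```

```bash
python3 -c "
from h import *
tip(41.69,-7.7);print(sensors.get_obs()['qpos'].round(1))"
```

```text
t 10.45 tcp [42.13 -8.03 18.82] jawdir deg 74.81 xaxis [ 0.032  0.023 -0.999] tip z cm 0.62 w 8.71 F [-0.69 -0.4   0.41] q7 88.6
tip [42.7  -7.63  1.03] delta [-1.01 -0.07] tipz 0.63
[-31.1   5.   40.6 128.   -6.7  46.8  88.6]
```

Emit:
carry_out(
  moves=[
    [0,0,-0.3,0],
  ],
)

```text
time_s: 10.55
tool_pos: [0.4214, -0.0804, 0.185]
tool_rot: [50.5, 87.8, 35.3]
force: [-0.7, -0.9, -0.1]
grip_width: 0.0868
```

Emit:
carry_out(
  moves=[
    [0,0,0,0],
    [0,0,-0.05,0],
    [0,0,0,0],
    [0,0,-0.05,0],
    [0,0,0,0],
    [0,0,-0.05,0],
  ],
  hand=5.5,
  force=20,
)

```text
time_s: 11.15
tool_pos: [0.4214, -0.0809, 0.1838]
tool_rot: [51.6, 87.8, 36.4]
force: [-2.4, -0.4, 9.7]
grip_width: 0.065
```

```bash
python3 -c "
from h import *
tip(41.69,-7.7)"
```

```text
t 11.15 tcp [42.14 -8.09 18.38] jawdir deg 74.76 xaxis [ 0.031  0.023 -0.999] tip z cm 0.18 w 6.5 F [-2.43 -0.36  9.67] q7 89.2
tip [42.68 -7.69  0.59] delta [-0.99 -0.01] tipz 0.19
```

Emit:
carry_out(
  moves=[
    [0,0,1,0],
    [0,0,2.5,0],
    [0,0,3,0],
    [0.3,-1.5,0,0],
    [0,-3,0,0],
    [-0.3,-3.5,0,0],
    [-0.5,-3.5,0,0],
    [-0.6,-3.5,0,0],
    [-0.7,-3.5,0,0],
    [-0.5,-2,0,0],
    [0,0,0,0],
    [0,0,0,0],
  ],
)

```text
time_s: 12.35
tool_pos: [0.3963, -0.2923, 0.2577]
tool_rot: [43.8, 87.4, 28.7]
force: [0.1, 0.2, -1.2]
grip_width: 0.0645
```

Run:
```python
from h import *
tip(38.5,-29.2);m,i=snap("wrist","w3")
```

```text
t 12.35 tcp [ 39.63 -29.23  25.77] jawdir deg 74.99 xaxis [ 0.04   0.022 -0.999] tip z cm 7.57 w 6.45 F [ 0.07  0.19 -1.15] q7 118.4
tip [ 40.34 -28.85   7.99] delta [-1.84 -0.35] tipz 7.59
```

View pics/w3.png

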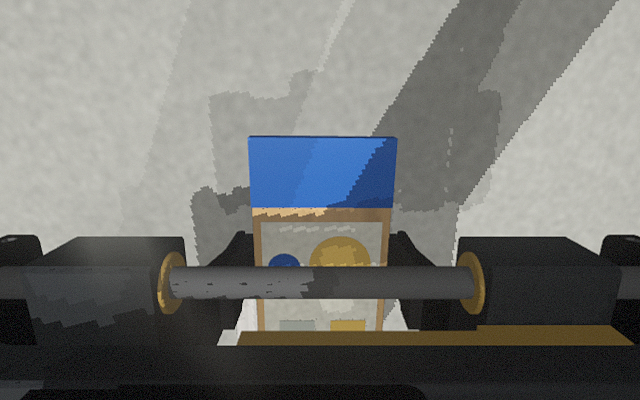

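Run:
```python
from h import *
m=viewer.camera_model("wrist")
g=lambda u,v,z:(bp(m,(u,v),z)[:2]*100)
a,b,c,d=[g(*p,.082) for p in((249,137),(397,137),(253,208),(391,208))]
print(a,b,c,d,np.linalg.norm(a-b),np.linalg.norm(c-d))
th=np.radians(-15);ux=np.array([np.cos(th),np.sin(th)]);uy=np.array([-ux[1],ux[0]])
print("mid",(a+b)/2+7.5*ux,(c+d)/2+4.3*ux, "ang",np.degrees(np.arctan2(*((b-a))[::-1]))-90)
O=np.array([50.9,-32.5]);mid=(a+b)/2+7.5*ux
print("in holder",ux@(mid-O),uy@(mid-O))
m,i=snap("top","t2");cv2.imwrite("pics/t2c.png",cv2.resize(i[190:320,360:500],None,fx=4.5,fy=4.5,interpolation=cv2.INTER_CUBIC))
```

```text
[ 34.06131238 -30.39087232] [ 35.76119452 -24.13965891] [ 37.20634878 -31.24547805] [ 38.93255616 -25.05963789] 6.478214908066181 6.4221811275361365
mid [ 42.15569715 -29.20640845] [ 42.22293352 -29.26547986] ang -15.212504141230554
in holder -9.298792174473773 0.9181730257530307
```

View pics/t2c.png

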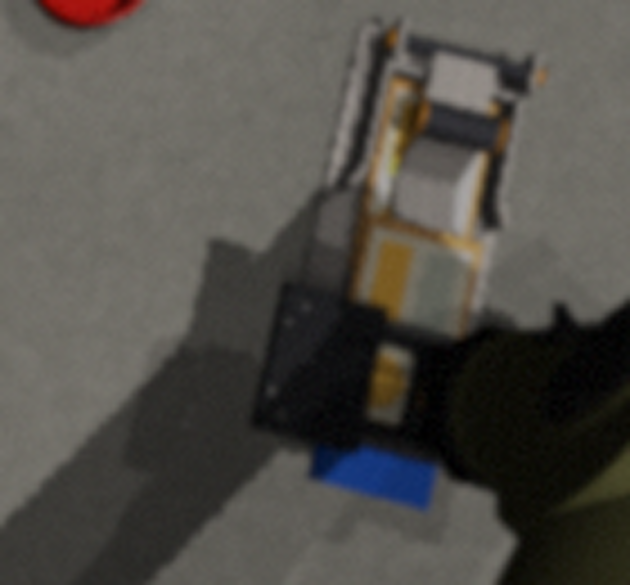

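Emit:
carry_out(
  moves=[
    [-1.9,-0.45,0,0],
    [0,0,0,0],
    [0,0,-2,0],
    [0,0,-2,0],
    [0,0,0,0],
  ],
)

```text
time_s: 12.95
tool_pos: [0.3816, -0.2897, 0.2175]
tool_rot: [45.2, 87.0, 30.9]
force: [0.2, 0.1, -1.4]
grip_width: 0.0645
```

```bash
cat >> h.py <<'E'
th=np.radians(-15);ux=np.array([np.cos(th),np.sin(th)]);uy=np.array([-ux[1],ux[0]]);O=np.array([50.9,-32.5])
def inh(off):
    # off: board centre minus tip point, in holder frame (cm)
    tip(0,0);o,M=tool();t=((o['tool_pos']+.178*M[:,0])*100)[:2]-O
    print("board in holder",np.round([ux@t+off[0],uy@t+off[1]],2))
E
python3 - <<'E'
from h import *
t=np.array([40.34,-28.85])-O; print("tip was",ux@t,uy@t)
inh((-9.30-ux@t,.92-uy@t))
E
```

```text
tip was -11.144866240236757 0.7925001496724803
t 12.95 tcp [ 38.16 -28.97  21.75] jawdir deg 75.8 xaxis [ 0.045  0.027 -0.999] tip z cm 3.55 w 6.45 F [ 0.23  0.11 -1.38] q7 123.4
tip [ 38.95 -28.49   3.97] delta [-38.95  28.49] tipz 3.57
board in holder [-10.73   0.91]
```

Emit:
carry_out(
  moves=[
    [-0.25,-0.9,0,-0.01],
    [0,0,-0.4,0],
    [0,0,-0.2,0],
  ],
)

```text
time_s: 13.25
tool_pos: [0.3809, -0.2984, 0.2129]
tool_rot: [43.5, 86.9, 28.9]
force: [-0.0, -0.0, -0.3]
grip_width: 0.0647
```

Run:
```python
from h import *
inh((1.84,.13))
```

```text
t 13.25 tcp [ 38.09 -29.84  21.29] jawdir deg 75.38 xaxis [ 0.047  0.026 -0.999] tip z cm 3.09 w 6.47 F [-0.   -0.01 -0.26] q7 125.1
tip [ 38.93 -29.38   3.52] delta [-38.93  29.38] tipz 3.12
board in holder [-10.53   0.05]
```

Emit:
carry_out(
  moves=[
    [0,0,-0.35,0],
    [0,0,0,0],
    [0.97,-0.26,0,0],
    [0.97,-0.26,0,0],
  ],
)

```text
time_s: 13.65
tool_pos: [0.4011, -0.3039, 0.21]
tool_rot: [43.4, 86.8, 28.7]
force: [-0.3, -0.2, -0.9]
grip_width: 0.0643
```

Run:
```python
from h import *
inh((1.84,.13))
```

```text
t 13.65 tcp [ 40.11 -30.39  21.  ] jawdir deg 75.33 xaxis [ 0.05   0.027 -0.998] tip z cm 2.8 w 6.43 F [-0.3  -0.21 -0.86] q7 126.5
tip [ 41.   -29.91   3.22] delta [-41.    29.91] tipz 2.82
board in holder [-8.4   0.07]
```

Emit:
carry_out(
  moves=[
    [0,0,-0.15,0],
    [0.97,-0.26,-0.05,0],
    [0.97,-0.26,0,0],
    [0.97,-0.26,0,0],
  ],
)

```text
time_s: 14.05
tool_pos: [0.4283, -0.3129, 0.2074]
tool_rot: [58.1, 87.2, 43.4]
force: [-16.2, 3.6, 17.9]
grip_width: 0.0647
```

Run:
```python
from h import *
inh((1.84,.13))
```

```text
t 14.05 tcp [ 42.83 -31.29  20.74] jawdir deg 75.32 xaxis [ 0.035  0.033 -0.999] tip z cm 2.54 w 6.47 F [-16.21   3.61  17.89] q7 127.5
tip [ 43.45 -30.7    2.96] delta [-43.45  30.7 ] tipz 2.56
board in holder [-5.82 -0.06]
```

Emit:
carry_out(
  moves=[
    [-0.2,0.05,0.12,0],
    [0,0,0,0],
  ],
)

```text
time_s: 14.25
tool_pos: [0.4273, -0.313, 0.2084]
tool_rot: [59.4, 87.3, 44.7]
force: [-2.9, 0.1, -0.0]
grip_width: 0.0649
```

Run:
```python
from h import *
inh((1.84,.13));m,i=snap("side","s2");cv2.imwrite("pics/s2c.png",cv2.resize(i[250:350,290:430],None,fx=5,fy=5,interpolation=cv2.INTER_CUBIC))
```

```text
t 14.25 tcp [ 42.73 -31.3   20.84] jawdir deg 75.33 xaxis [ 0.033  0.033 -0.999] tip z cm 2.64 w 6.49 F [-2.92  0.08 -0.  ] q7 127.4
tip [ 43.31 -30.73   3.05] delta [-43.31  30.73] tipz 2.66
board in holder [-5.95 -0.12]
```

View pics/s2c.png

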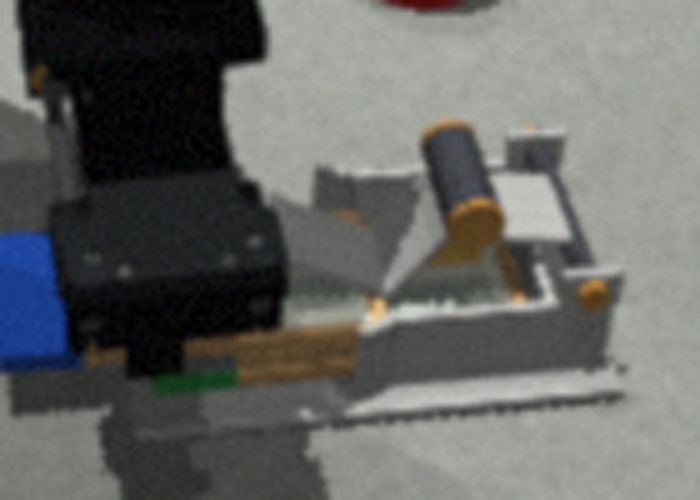

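Emit:
carry_out(
  moves=[
    [0.68,-0.16,0,0],
    [0.68,-0.16,0,0],
  ],
)

```text
time_s: 14.5
tool_pos: [0.4383, -0.3162, 0.2075]
tool_rot: [68.5, 87.4, 53.7]
force: [-8.3, 1.7, 10.6]
grip_width: 0.0643
```

Run:
```python
from h import *
inh((1.84,.13))
```

```text
t 14.5 tcp [ 43.83 -31.62  20.75] jawdir deg 75.24 xaxis [ 0.026  0.036 -0.999] tip z cm 2.55 w 6.43 F [-8.27  1.69 10.59] q7 127.5
tip [ 44.3  -30.98   2.97] delta [-44.3   30.98] tipz 2.57
board in holder [-4.93 -0.11]
```

Emit:
carry_out(
  moves=[
    [0.0,0.0,0.08,0],
    [0.7,-0.17,0.04,0],
    [0.7,-0.17,0.04,0],
    [0.7,-0.17,0.04,0],
  ],
)

```text
time_s: 14.9
tool_pos: [0.4608, -0.3211, 0.2091]
tool_rot: [68.4, 87.4, 53.6]
force: [-0.9, 0.4, -1.0]
grip_width: 0.0646
```

Run:
```python
from h import *
inh((1.84,.13))
```

```text
t 14.9 tcp [ 46.08 -32.11  20.91] jawdir deg 75.25 xaxis [ 0.027  0.037 -0.999] tip z cm 2.71 w 6.46 F [-0.92  0.36 -1.03] q7 127.4
tip [ 46.56 -31.46   3.12] delta [-46.56  31.46] tipz 2.72
board in holder [-2.62  0.02]
```

Emit:
carry_out(
  moves=[
    [0.6,-0.17,-0.02,0],
    [0.6,-0.17,-0.02,0],
    [0.5,-0.15,0,0],
  ],
)

```text
time_s: 15.2
tool_pos: [0.4804, -0.3258, 0.2082]
tool_rot: [68.4, 87.4, 53.7]
force: [-1.4, 0.8, -0.9]
grip_width: 0.0649
```

Run:
```python
from h import *
inh((1.84,.13))
```

```text
t 15.2 tcp [ 48.04 -32.58  20.82] jawdir deg 75.33 xaxis [ 0.027  0.037 -0.999] tip z cm 2.62 w 6.49 F [-1.39  0.82 -0.9 ] q7 127.5
tip [ 48.51 -31.93   3.04] delta [-48.51  31.93] tipz 2.64
board in holder [-0.61  0.06]
```

Emit:
carry_out(
  moves=[
    [0,0,0,0],
    [0,0,0,0],
    [0,0,0,0],
    [0,0,0,0],
    [-1.8,0.48,0,0],
    [-1.7,0.46,0,0],
    [0,0,0,0],
  ],
  hand=8,
)

```text
time_s: 15.9
tool_pos: [0.4469, -0.3171, 0.2099]
tool_rot: [59.8, 87.3, 45.1]
force: [0.1, -0.3, 0.4]
grip_width: 0.0797
```

Run:
```python
from h import *
inh((0,0))
m,i=snap("side","s3");cv2.imwrite("pics/s3c.png",cv2.resize(i[250:350,290:430],None,fx=5,fy=5,interpolation=cv2.INTER_CUBIC))
```

```text
t 15.9 tcp [ 44.69 -31.71  20.99] jawdir deg 75.37 xaxis [ 0.033  0.033 -0.999] tip z cm 2.79 w 7.97 F [ 0.08 -0.27  0.37] q7 127.5
tip [ 45.28 -31.12   3.21] delta [-45.28  31.12] tipz 2.81
board in holder [-5.79 -0.13]
```

Emit:
carry_out(
  moves=[
    [0,0,-0.12,0],
    [0,0,0,0],
    [0,0,-0.05,0],
    [0,0,0,0],
    [0,0,0,0],
    [0.3,-0.08,0,0],
    [0.3,-0.08,0,0],
  ],
  hand=5.5,
)

```text
time_s: 16.65
tool_pos: [0.4536, -0.3191, 0.2094]
tool_rot: [68.5, 87.4, 54.0]
force: [-7.4, 3.6, 8.8]
grip_width: 0.0647
```

Run:
```python
from h import *
inh((5.2,0))
```

```text
t 16.65 tcp [ 45.36 -31.91  20.94] jawdir deg 75.48 xaxis [ 0.027  0.037 -0.999] tip z cm 2.74 w 6.47 F [-7.39  3.61  8.82] q7 127.6
tip [ 45.84 -31.25   3.16] delta [-45.84  31.25] tipz 2.76
board in holder [-0.01 -0.1 ]
```

Emit:
carry_out(
  moves=[
    [0.3,-0.08,0.05,0],
    [0.3,-0.08,0,0],
  ],
)

```text
time_s: 16.85
tool_pos: [0.4577, -0.3206, 0.2094]
tool_rot: [77.1, 87.4, 62.5]
force: [-10.9, 5.6, 13.5]
grip_width: 0.0647
```

Run:
```python
from h import *
inh((5.2,0))
```

```text
t 16.85 tcp [ 45.77 -32.06  20.94] jawdir deg 75.45 xaxis [ 0.021  0.04  -0.999] tip z cm 2.74 w 6.47 F [-10.86   5.58  13.49] q7 127.6
tip [ 46.14 -31.35   3.15] delta [-46.14  31.35] tipz 2.76
board in holder [ 0.31 -0.12]
```

Emit:
carry_out(
  moves=[
    [0,0,0,0],
    [0,0,0,0],
    [0,0,0,0],
    [-0.5,0.13,0,0],
    [0,0,3,0],
    [0,0,4,0],
    [0,3,4,0],
    [1,4.5,0,-0.1],
    [1.5,4.5,0,-0.12],
    [1.5,4.5,0,-0.12],
    [1.5,4.5,0,-0.12],
    [1.5,4.5,0,-0.12],
  ],
  hand=8.2,
)

```text
time_s: 18.05
tool_pos: [0.5173, -0.0732, 0.3234]
tool_rot: [72.6, 87.2, 23.9]
force: [0.7, -0.7, -0.6]
grip_width: 0.0822
```

Run:
```python
from h import *
tip(66.56,4.66)
m,i=snap("top","t3");hsv=cv2.cvtColor(i,cv2.COLOR_BGR2HSV)
k=cv2.inRange(hsv,(105,120,60),(125,255,255));k[:, :300]=0
n,l,s,c=cv2.connectedComponentsWithStats(k)
for j in range(1,n):
    if s[j,4]>30:
        p=bp(m,c[j],.032)[:2]*100;print("blue band",s[j],p.round(2),"holder",ux@(p-O),uy@(p-O))
ys,xs=np.where(k);r=cv2.minAreaRect(np.c_[xs,ys].astype(np.float32));print(r,[ (bp(m,q,.032)[:2]*100).round(1) for q in cv2.boxPoints(r)])
i0=cv2.imread("pics/top0.png");h0=cv2.cvtColor(i0,cv2.COLOR_BGR2HSV)
k=cv2.inRange(h0,(24,150,90),(34,255,255))[110:140,245:290];ys,xs=np.where(k);print("cap px",xs.mean()+245,ys.mean()+110,bp(m,(xs.mean()+245,ys.mean()+110),.148))
ms=viewer.camera_model("side");s0=cv2.imread("pics/side0.png");k=cv2.inRange(cv2.cvtColor(s0,cv2.COLOR_BGR2HSV),(24,150,90),(34,255,255))[125:150,350:380];ys,xs=np.where(k);print("side cap",bp(ms,(xs.mean()+350,ys.mean()+125),.142))
```

```text
t 18.05 tcp [51.73 -7.32 32.34] jawdir deg 41.38 xaxis [ 0.045  0.02  -0.999] tip z cm 14.14 w 8.22 F [ 0.73 -0.68 -0.64] q7 52.9
tip [52.54 -6.97 14.56] delta [14.02 11.63] tipz 14.16
blue band [435 250  27  17 303] [ 45.26 -30.78] holder -5.887952141834163 0.19872056680773653
((447.7059020996094, 258.1764831542969), (25.708772659301758, 11.64171028137207), 14.03624439239502) [array([ 44.6, -27.1]), array([ 47.5, -28. ]), array([ 45.9, -34.4]), array([ 43. , -33.5])]
cap px 260.52127659574467 123.27659574468085 [0.78165878 0.16770334 0.148     ]
side cap [0.78633547 0.18190122 0.142     ]
```

Emit:
carry_out(
  moves=[
    [3.6,3,0,-0.1],
    [3.6,3,0,-0.08],
    [3.6,3,-1,0],
    [2.8,2.4,-2,0],
    [0.3,0.2,-4,0],
    [0,0,-3,0],
    [0,0,0,0],
    [0,0,0,0],
  ],
)

```text
time_s: 18.9
tool_pos: [0.659, 0.0588, 0.2199]
tool_rot: [80.6, 86.6, 22.3]
force: [-0.9, -0.5, 0.7]
grip_width: 0.082
```

Run:
```python
from h import *
tip(66.56,4.66);m,i=snap("wrist","w4")
hsv=cv2.cvtColor(i,cv2.COLOR_BGR2HSV);k=cv2.inRange(hsv,(5,180,90),(14,255,255))
n,l,s,c=cv2.connectedComponentsWithStats(k);print([(s[j].tolist(),c[j].round(1)) for j in range(1,n) if s[j,4]>150])
print(proj(m,np.array([.6883,.0085,.008])),proj(m,np.array([.6502,.0723,.008])))
```

```text
t 18.9 tcp [65.9   5.88 21.99] jawdir deg 31.7 xaxis [ 0.056  0.023 -0.998] tip z cm 3.79 w 8.2 F [-0.89 -0.54  0.71] q7 42.6
tip [66.89  6.28  4.23] delta [-0.33 -1.62] tipz 3.83
[([314, 206, 26, 25, 461], array([326.5, 217.4])), ([242, 299, 106, 15, 1176], array([302. , 304.9]))]
[297.38223513 312.90800973] [296.91753701 198.95647177]
```

View pics/w4.png

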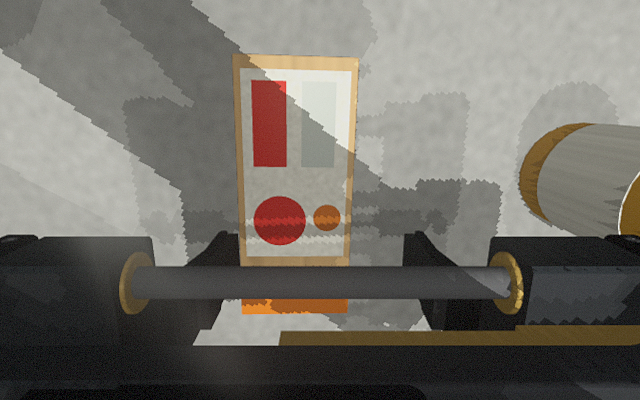

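Emit:
carry_out(
  moves=[
    [-0.3,-1.6,-0.5,-0.01],
    [0,0,-1.2,0],
    [0,0,0,0],
  ],
)

```text
time_s: 19.25
tool_pos: [0.6565, 0.0397, 0.2068]
tool_rot: [80.0, 86.2, 21.0]
force: [0.0, 0.3, -0.4]
grip_width: 0.0819
```

Run:
```python
from h import *
tip(66.56,4.66)
```

```text
t 19.25 tcp [65.65  3.97 20.68] jawdir deg 30.99 xaxis [ 0.062  0.024 -0.998] tip z cm 2.48 w 8.19 F [ 0.    0.28 -0.37] q7 44.3
tip [66.76  4.39  2.92] delta [-0.2   0.27] tipz 2.52
```

Emit:
carry_out(
  moves=[
    [0,0,2,0],
    [0,0,1,-0.14],
    [0,0,0,-0.14],
    [0,0,0,-0.14],
    [0,0,0,-0.14],
    [0,0,0,-0.14],
    [0,0,0,-0.14],
    [0,0,0,-0.14],
    [0,0,0,-0.14],
    [0,0,0,-0.14],
    [0,0,0,-0.14],
    [0,0,0,-0.14],
  ],
)

```text
time_s: 20.45
tool_pos: [0.6576, 0.0358, 0.2462]
tool_rot: [90.7, 85.7, -60.5]
force: [-0.1, -0.6, -0.7]
grip_width: 0.0816
```

Emit:
carry_out(
  moves=[
    [0,0,0,-0.14],
    [0,0,0,-0.14],
    [0,0,0,-0.14],
    [0,0,0,-0.14],
    [0,0,0,-0.14],
    [0,0,0,-0.14],
    [0,0,0,-0.14],
    [0,0,0,-0.14],
    [0,0,0,-0.14],
    [0,0,0,-0.14],
    [0,0,0,-0.14],
    [0,0,0,0],
  ],
)

```text
time_s: 21.65
tool_pos: [0.6597, 0.0366, 0.252]
tool_rot: [95.2, 86.2, -147.9]
force: [-0.2, -0.2, -0.1]
grip_width: 0.0819
```

Run:
```python
from h import *
tip(66.56,4.66)
```

```text
t 21.65 tcp [65.97  3.66 25.2 ] jawdir deg -153.12 xaxis [-0.056 -0.035 -0.998] tip z cm 7.0 w 8.19 F [-0.16 -0.2  -0.07] q7 -128.9
tip [64.98  3.04  7.44] delta [1.58 1.62] tipz 7.04
```

Emit:
carry_out(
  moves=[
    [0.8,0.8,0,0.07],
    [0.4,0.7,0,0],
    [0,0,0,0],
    [0,0,0,0],
    [0,0,0,0],
    [0,0,0,0],
    [0,0,0,0],
    [0,0,0,0],
    [0,0,0,0],
    [0,0,0,0],
    [0,0,0,0],
    [0,0,0,0],
  ],
)

```text
time_s: 22.85
tool_pos: [0.6715, 0.0507, 0.253]
tool_rot: [94.8, 86.3, -143.8]
force: [-0.1, -0.1, -0.3]
grip_width: 0.0826
```

Run:
```python
from h import *
tip(66.56,4.66)
```

```text
t 22.85 tcp [67.15  5.07 25.3 ] jawdir deg -148.68 xaxis [-0.053 -0.038 -0.998] tip z cm 7.1 w 8.26 F [-0.06 -0.06 -0.26] q7 -126.5
tip [66.21  4.39  7.54] delta [0.35 0.27] tipz 7.14
```

Emit:
carry_out(
  moves=[
    [0.3,0.3,-2,0],
    [0,0,-2,0],
    [0,0,0,0],
  ],
)

```text
time_s: 23.15
tool_pos: [0.6744, 0.0542, 0.2097]
tool_rot: [94.3, 86.3, -144.3]
force: [-0.1, 0.9, -0.1]
grip_width: 0.082
```

Run:
```python
from h import *
tip(66.56,4.66)
```

```text
t 23.15 tcp [67.44  5.42 20.97] jawdir deg -148.65 xaxis [-0.053 -0.038 -0.998] tip z cm 2.77 w 8.2 F [-0.08  0.93 -0.09] q7 -125.8
tip [66.5   4.75  3.21] delta [ 0.06 -0.09] tipz 2.81
```

Emit:
carry_out(
  moves=[
    [0,0,-1.5,0],
    [0,0,-0.8,0],
    [0,0,-0.2,0],
    [0,0,-0.1,0],
    [0,0,-0.1,0],
    [0,0,-0.1,0],
  ],
)

```text
time_s: 23.75
tool_pos: [0.6746, 0.0535, 0.1852]
tool_rot: [90.5, 86.3, -148.1]
force: [-3.2, 0.4, 7.6]
grip_width: 0.0818
```

Run:
```python
from h import *
tip(66.56,4.66)
```

```text
t 23.75 tcp [67.46  5.35 18.52] jawdir deg -148.63 xaxis [-0.055 -0.034 -0.998] tip z cm 0.32 w 8.18 F [-3.22  0.4   7.59] q7 -125.1
tip [66.48  4.74  0.76] delta [ 0.08 -0.08] tipz 0.36
```

Emit:
carry_out(
  moves=[
    [-0.1,-0.06,-0.1,0],
    [-0.1,-0.06,-0.12,0],
    [-0.1,-0.06,-0.12,0],
    [-0.1,-0.06,-0.12,0],
    [-0.1,-0.06,-0.12,0],
  ],
)

```text
time_s: 24.25
tool_pos: [0.6726, 0.0521, 0.1848]
tool_rot: [90.3, 87.0, -148.2]
force: [-0.8, 1.8, 5.7]
grip_width: 0.0818
```

Run:
```python
from h import *
tip(66.56,4.66)
```

```text
t 24.25 tcp [67.26  5.21 18.48] jawdir deg -148.5 xaxis [-0.044 -0.027 -0.999] tip z cm 0.28 w 8.18 F [-0.84  1.75  5.7 ] q7 -124.5
tip [66.48  4.73  0.7 ] delta [ 0.08 -0.07] tipz 0.3
```

Emit:
carry_out(
  moves=[
    [-0.1,-0.06,-0.14,0],
    [-0.1,-0.06,-0.14,0],
    [-0.1,-0.06,-0.14,0],
    [-0.1,-0.06,-0.14,0],
    [-0.1,-0.06,-0.14,0],
    [-0.1,-0.06,-0.14,0],
    [-0.1,-0.06,-0.14,0],
    [-0.1,-0.06,-0.14,0],
    [-0.1,-0.06,-0.14,0],
    [-0.1,-0.06,-0.14,0],
  ],
)

```text
time_s: 25.25
tool_pos: [0.6688, 0.0493, 0.1838]
tool_rot: [87.1, 88.5, -151.2]
force: [-1.5, 1.3, 7.9]
grip_width: 0.0821
```

Run:
```python
from h import *
tip(66.56,4.66)
```

```text
t 25.25 tcp [66.88  4.93 18.38] jawdir deg -148.25 xaxis [-0.023 -0.013 -1.   ] tip z cm 0.18 w 8.21 F [-1.52  1.29  7.89] q7 -123.3
tip [66.47  4.7   0.59] delta [ 0.09 -0.04] tipz 0.19
```

Excellent: levels out. A few more rows, then grip.

Emit:
carry_out(
  moves=[
    [-0.1,-0.06,-0.14,0],
    [-0.1,-0.06,-0.14,0],
    [-0.1,-0.06,-0.14,0],
    [-0.1,-0.06,-0.14,0],
    [-0.1,-0.06,-0.14,0],
    [-0.1,-0.06,-0.14,0],
    [-0.1,-0.05,-0.14,0],
    [-0.05,-0.05,0.08,-0.02],
    [0,0,0.03,0],
  ],
)

```text
time_s: 26.15
tool_pos: [0.6658, 0.0466, 0.1842]
tool_rot: [72.3, 89.6, -167.1]
force: [0.7, -0.3, 0.4]
grip_width: 0.0823
```

Emit:
carry_out(
  moves=[
    [0,0,0,0],
    [0,0,0,0],
    [0,0,0,0],
    [0,0,0,0],
    [0,0,0,0],
  ],
  hand=5.5,
  force=20,
)

```text
time_s: 26.65
tool_pos: [0.6654, 0.0464, 0.1831]
tool_rot: [75.0, 89.5, -164.3]
force: [-0.1, -0.3, 0.9]
grip_width: 0.0645
```

Run:
```python
from h import *
tip(66.56,4.66)
```

```text
t 26.65 tcp [66.54  4.64 18.31] jawdir deg -149.35 xaxis [-0.009 -0.002 -1.   ] tip z cm 0.11 w 6.45 F [-0.14 -0.32  0.93] q7 -123.6
tip [66.39  4.59  0.51] delta [0.17 0.07] tipz 0.11
```

Emit:
carry_out(
  moves=[
    [0,0,1,0],
    [0,0,2.5,0],
    [0,0,3,0],
    [0,0,3,0],
    [0,0,2.5,0.1],
    [-1,-1.2,0,0.14],
    [-1,-1.2,0,0.14],
    [-1,-1.2,0,0.14],
    [-1,-1.2,0,0.14],
    [-1,-1.2,0,0.14],
    [-1,-1.2,0,0.14],
    [-1,-1.2,0,0.14],
  ],
)

```text
time_s: 27.85
tool_pos: [0.5923, -0.0407, 0.3129]
tool_rot: [113.5, 89.2, -61.5]
force: [-0.8, 0.3, -0.9]
grip_width: 0.0645
```

Emit:
carry_out(
  moves=[
    [-1,-1.2,0,0.14],
    [-1,-1.2,0,0.14],
    [-1,-1.2,0,0.14],
    [-1,-1.2,0,0.14],
    [-1,-1.2,0,0.14],
    [-1,-1.2,0,0.14],
    [-1,-1.2,0,0.14],
    [-1,-1.2,0,0.14],
    [-1,-1.2,0,0.14],
    [-1,-1.2,0,0.14],
    [-1,-1.2,0,0.14],
    [-1,-1.2,0,0.14],
  ],
)

```text
time_s: 29.05
tool_pos: [0.4626, -0.1978, 0.3185]
tool_rot: [125.0, 88.9, 49.8]
force: [1.0, -0.0, -1.0]
grip_width: 0.0647
```

Run:
```python
from h import *
tip(37.4,-28.9)
```

```text
t 29.05 tcp [ 46.26 -19.78  31.85] jawdir deg 14.72 xaxis [ 0.012  0.014 -1.   ] tip z cm 13.65 w 6.47 F [ 0.96 -0.02 -0.99] q7 40.1
tip [ 46.47 -19.53  14.05] delta [-9.07 -9.37] tipz 13.65
```

Emit:
carry_out(
  moves=[
    [-1.1,-1.2,0,0.14],
    [-1.1,-1.2,0,0.14],
    [-1.1,-1.2,0,0.14],
    [-1.1,-1.2,0,0.14],
    [-1.1,-1.2,0,0.14],
    [-1.1,-1.2,0,0.14],
    [-1.1,-1.2,0,0.14],
    [-0.5,-0.8,0,0.07],
    [0,0,0,0],
    [0,0,0,0],
  ],
)

```text
time_s: 30.05
tool_pos: [0.3695, -0.3008, 0.3214]
tool_rot: [113.1, 88.6, 99.6]
force: [-0.1, 0.6, -1.2]
grip_width: 0.0646
```

Run:
```python
from h import *
tip(37.4,-28.9);inh((2.97,0))
m,i=snap("wrist","w5")
k=cv2.inRange(cv2.cvtColor(i,cv2.COLOR_BGR2HSV),(5,150,80),(16,255,255))[60:250,150:500];ys,xs=np.where(k);print(len(xs))
r=cv2.minAreaRect(np.c_[xs+150,ys+60].astype(np.float32));print(r,cv2.boxPoints(r).round(0).tolist())
```

```text
t 30.05 tcp [ 36.95 -30.08  32.14] jawdir deg 76.49 xaxis [-0.004  0.023 -1.   ] tip z cm 13.94 w 6.46 F [-0.06  0.58 -1.21] q7 113.6
tip [ 36.88 -29.67  14.34] delta [0.52 0.77] tipz 13.94
t 30.05 tcp [ 36.95 -30.08  32.14] jawdir deg 76.49 xaxis [-0.004  0.023 -1.   ] tip z cm 13.94 w 6.46 F [-0.06  0.58 -1.21] q7 113.6
tip [ 36.88 -29.67  14.34] delta [-36.88  29.67] tipz 13.94
board in holder [-11.3   -0.89]
9933
((321.5, 200.5), (69.0, 145.0), 90.0) [[249.0, 166.0], [394.0, 166.0], [394.0, 235.0], [249.0, 235.0]]
```

View pics/w5.png

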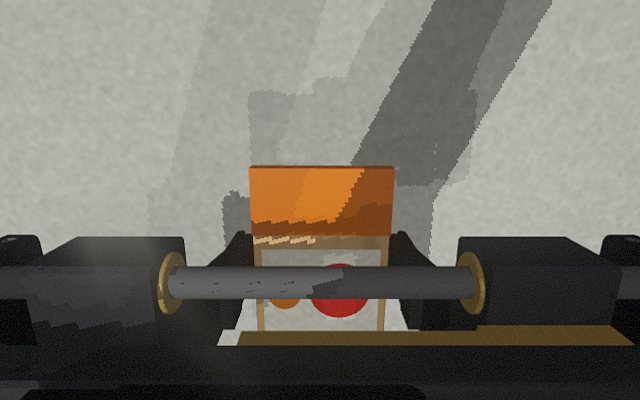

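Run:
```python
from h import *
m=viewer.camera_model("wrist");z=.1463
a,b=[bp(m,p,z)[:2]*100 for p in((249.5,166),(394,166))]
print(np.linalg.norm(a-b),np.degrees(np.arctan2(*(b-a)[::-1]))-90)
mid=(a+b)/2+7.5*ux;t=mid-O;print("holder",ux@t,uy@t)
```

```text
6.524235820816809 -13.706638209875905
holder -11.108376921969224 -0.9554918536015106
```

Emit:
carry_out(
  moves=[
    [0.25,0.9,0,-0.022],
    [0,0,-2,0],
    [0,0,-2.5,0],
    [0,0,-2.5,0],
    [0,0,-1.5,0],
    [0,0,-0.5,0],
    [0,0,0,0],
  ],
)

```text
time_s: 30.8
tool_pos: [0.3758, -0.2876, 0.2294]
tool_rot: [104.7, 88.6, 89.8]
force: [-0.1, 0.7, -0.5]
grip_width: 0.0647
```

Run:
```python
from h import *
inh((3.16,-.07))
```

```text
t 30.8 tcp [ 37.58 -28.76  22.94] jawdir deg 75.14 xaxis [ 0.     0.024 -1.   ] tip z cm 4.74 w 6.47 F [-0.15  0.73 -0.53] q7 120.9
tip [ 37.58 -28.33   5.15] delta [-37.58  28.33] tipz 4.75
board in holder [-10.79   0.51]
```

Emit:
carry_out(
  moves=[
    [-0.15,-0.55,-0.4,0],
    [0,0,-0.5,0],
    [0,0,-0.2,0],
    [0,0,0,0],
  ],
)

```text
time_s: 31.2
tool_pos: [0.3756, -0.2939, 0.2198]
tool_rot: [94.6, 88.6, 79.7]
force: [-0.3, 0.2, -0.6]
grip_width: 0.0645
```

Run:
```python
from h import *
inh((3.16,-.07))
```

```text
t 31.2 tcp [ 37.56 -29.39  21.98] jawdir deg 75.15 xaxis [ 0.004  0.023 -1.   ] tip z cm 3.78 w 6.45 F [-0.29  0.24 -0.64] q7 123.3
tip [ 37.63 -28.98   4.18] delta [-37.63  28.98] tipz 3.78
board in holder [-10.57  -0.1 ]
```

Emit:
carry_out(
  moves=[
    [0,0,-0.22,0],
    [0.97,-0.26,0,0],
    [0.97,-0.26,0,0],
    [0.97,-0.26,0,0],
  ],
)

```text
time_s: 31.6
tool_pos: [0.4064, -0.3021, 0.218]
tool_rot: [90.8, 88.5, 76.0]
force: [-1.2, 1.0, -1.9]
grip_width: 0.0649
```

Run:
```python
from h import *
inh((3.16,-.07))
```

```text
t 31.6 tcp [ 40.64 -30.21  21.8 ] jawdir deg 75.14 xaxis [ 0.006  0.025 -1.   ] tip z cm 3.6 w 6.49 F [-1.23  0.96 -1.88] q7 125.4
tip [ 40.75 -29.76   4.  ] delta [-40.75  29.76] tipz 3.6
board in holder [-7.35 -0.05]
```

Emit:
carry_out(
  moves=[
    [0,0,-0.15,0],
    [0.8,-0.22,0.02,0],
    [0.8,-0.22,0.02,0],
  ],
)

```text
time_s: 31.9
tool_pos: [0.4221, -0.3063, 0.2153]
tool_rot: [109.8, 88.4, 95.0]
force: [-8.0, 2.8, 8.5]
grip_width: 0.0646
```

Run:
```python
from h import *
inh((3.16,-.07))
```

```text
t 31.9 tcp [ 42.21 -30.63  21.53] jawdir deg 75.17 xaxis [-0.002  0.028 -1.   ] tip z cm 3.33 w 6.46 F [-7.99  2.84  8.47] q7 126.1
tip [ 42.17 -30.13   3.74] delta [-42.17  30.13] tipz 3.34
board in holder [-5.89 -0.04]
```

Emit:
carry_out(
  moves=[
    [0,0,0.05,0],
    [0.7,-0.18,0.04,0],
    [0.7,-0.18,0.04,0],
  ],
)

```text
time_s: 32.2
tool_pos: [0.4375, -0.3105, 0.2166]
tool_rot: [109.0, 88.4, 94.2]
force: [-1.4, 0.2, -0.1]
grip_width: 0.0644
```

Run:
```python
from h import *
inh((3.16,-.07))
```

```text
t 32.2 tcp [ 43.75 -31.05  21.66] jawdir deg 75.13 xaxis [-0.002  0.027 -1.   ] tip z cm 3.46 w 6.44 F [-1.4   0.21 -0.08] q7 126.3
tip [ 43.71 -30.56   3.87] delta [-43.71  30.56] tipz 3.47
board in holder [-4.29 -0.06]
```

Emit:
carry_out(
  moves=[
    [0.7,-0.18,0,0],
    [0.7,-0.18,-0.02,0],
    [0.7,-0.18,0,0],
    [0.7,-0.18,0,0],
    [0.5,-0.13,0,0],
  ],
)

```text
time_s: 32.7
tool_pos: [0.4743, -0.3195, 0.2162]
tool_rot: [107.6, 88.4, 92.8]
force: [-0.8, -0.0, -1.4]
grip_width: 0.0649
```

Run:
```python
from h import *
inh((3.16,-.07))
```

```text
t 32.7 tcp [ 47.43 -31.95  21.62] jawdir deg 75.19 xaxis [-0.001  0.027 -1.   ] tip z cm 3.42 w 6.49 F [-0.85 -0.01 -1.37] q7 126.6
tip [ 47.41 -31.47   3.83] delta [-47.41  31.47] tipz 3.43
board in holder [-0.48  0.02]
```

Emit:
carry_out(
  moves=[
    [0.3,-0.08,0,0],
    [0.3,-0.08,0,0],
    [0.25,-0.07,0,0],
  ],
)

```text
time_s: 33.0
tool_pos: [0.4802, -0.3215, 0.2154]
tool_rot: [125.6, 88.0, 110.8]
force: [-8.5, 5.0, 12.7]
grip_width: 0.0649
```

Run:
```python
from h import *
inh((3.16,-.07))
```

```text
t 33.0 tcp [ 48.02 -32.15  21.54] jawdir deg 75.16 xaxis [-0.013  0.033 -0.999] tip z cm 3.34 w 6.49 F [-8.52  5.01 12.68] q7 126.5
tip [ 47.8  -31.56   3.75] delta [-47.8   31.56] tipz 3.35
board in holder [-0.08  0.04]
```

Emit:
carry_out(
  moves=[
    [0.3,-0.08,0.05,0],
    [0.1,-0.03,0,0],
  ],
)

```text
time_s: 33.2
tool_pos: [0.4816, -0.3224, 0.2157]
tool_rot: [132.7, 87.5, 117.9]
force: [-1.9, 1.1, 2.4]
grip_width: 0.0648
```

Emit:
carry_out(
  moves=[
    [0,0,0,0],
    [0,0,0,0],
    [0,0,0,0],
    [0,0,0,0],
    [-0.5,0.13,0,0],
    [-1.5,0.4,0,0],
    [0,0,2,0],
    [0,0,4,0],
    [0,0,4,0],
  ],
  hand=8.2,
)

```text
time_s: 34.1
tool_pos: [0.4596, -0.3154, 0.3137]
tool_rot: [137.8, 87.3, 122.9]
force: [1.0, -0.2, 0.5]
grip_width: 0.0818
```

Emit:
carry_out(
  moves=[
    [0,3,3,0],
    [0,4.5,0,0],
    [0,4.5,0,0],
    [0,4.5,0,0],
    [0,4.5,0,0],
    [0,4.5,0,0],
    [0,4,0,0],
    [0,0,0,0],
  ],
)

```text
time_s: 34.9
tool_pos: [0.4544, -0.0148, 0.3514]
tool_rot: [118.9, 87.6, 103.6]
force: [0.9, -0.7, 0.4]
grip_width: 0.0825
```

Run:
```python
from h import *
state();m,i=snap("top","t5");ms,s=snap("side","s5")
k=cv2.inRange(cv2.cvtColor(i,cv2.COLOR_BGR2HSV),(5,150,90),(16,255,255));k[:,:400]=0;k[:240]=0
ys,xs=np.where(k);r=cv2.minAreaRect(np.c_[xs,ys].astype(np.float32));print(len(xs),r)
p=bp(m,(xs.mean(),ys.mean()),.04)[:2]*100-O;print("orange band holder",ux@p,uy@p,"(want -5.9,0)")
A=cv2.resize(i[180:290,400:500],(400,440),interpolation=cv2.INTER_CUBIC)
B=cv2.resize(s[260:345,300:420],(400,283),interpolation=cv2.INTER_CUBIC)
C=cv2.resize(s[80:237,160:382],(400,283));c=np.zeros((566,800,3),np.uint8)
c[:440,:400]=A;c[:283,400:]=B;c[283:,400:]=C
cv2.imwrite("pics/fin.png",c)
```

```text
t 34.9 tcp [45.44 -1.48 35.14] jawdir deg 74.65 xaxis [-0.01   0.04  -0.999] tip z cm 16.94 w 8.25 F [ 0.92 -0.7   0.38] q7 71.2
341 ((448.0830078125, 257.1888122558594), (25.637432098388672, 13.591705322265625), 14.931418418884277)
orange band holder -5.751145905724515 0.42028874703692753 (want -5.9,0)
```

View pics/fin.png

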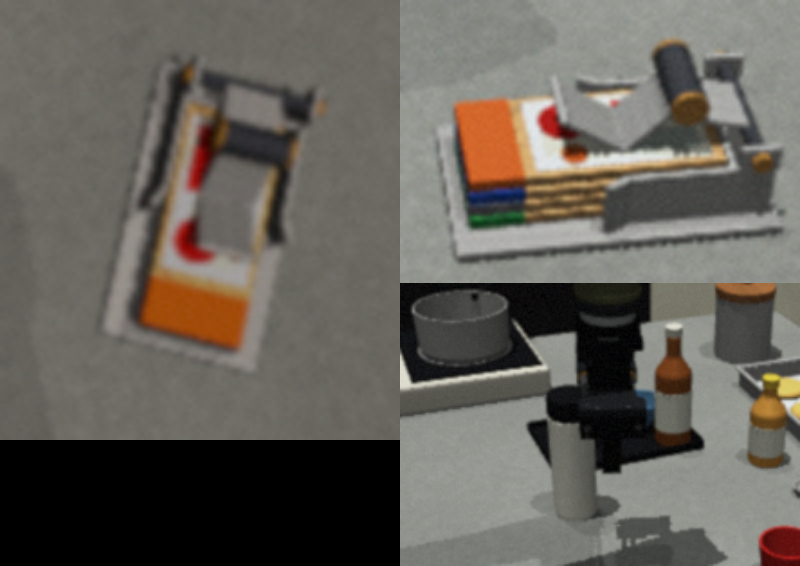

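Run:
```python
from h import *
m=viewer.camera_model("top");i=cv2.imread("pics/t5.png");h=cv2.cvtColor(i,cv2.COLOR_BGR2HSV)
k=cv2.inRange(h,(0,150,60),(6,255,255))|cv2.inRange(h,(172,150,60),(180,255,255));n,l,s,c=cv2.connectedComponentsWithStats(k)
for j in range(1,n):
    if s[j,4]>40: print(s[j],c[j].round(1),(bp(m,c[j],.084)*100).round(1))
ms=viewer.camera_model("side");S=cv2.imread("pics/s5.png");s0=cv2.imread("pics/side0.png")
# front corner columns of stack, predicted for home
for x,y,z in((-7.5,-3.25,.016),(-7.5,-3.25,.024),(-7.5,-3.25,.032),(-7.5,-3.25,.04)):
    w=(O+x*ux+y*uy)/100; q=proj(ms,np.array([*w,z]));print(z,((q-[300,260])*[400/120,283/85]+[400,0]).round(0))
# bystanders: difference top0 vs t5 over cup, syrup, tea, bowl, flask tops
i0=cv2.imread("pics/top0.png")
for nme,(x,y) in dict(cup=(379,182),syrup=(264,128),tea=(208,166),bowl=(192,192),flask=(272,260),yellow=(449,156),spoon=(340,136)).items():
    a=i0[y-14:y+14,x-14:x+14].astype(int);b=i[y-14:y+14,x-14:x+14].astype(int);print(nme,np.abs(a-b).mean().round(1))
```

```text
[366 167  29  29 577] [378.8 181.4] [ 64.7 -12.8   8.4]
[447 212   6  15  43] [449.7 219.7] [ 54.7 -30.3   8.4]
[189 228  22  22 384] [199.7 238.6] [50.4 32.4  8.4]
[444 236   8   9  43] [446.9 240.3] [ 49.5 -29.3   8.4]
0.016 [473. 216.]
0.024 [473. 206.]
0.032 [473. 196.]
0.04 [473. 186.]
cup 3.0
syrup 3.6
tea 3.5
bowl 2.6
flask 2.2
yellow 4.5
spoon 3.9
```

```bash
python3 -c "
from cell import env
print(env.sign_off())"
```

```text
the job is handed in; nothing more can be done
None
```

The job is done and handed in at about 35 s of the 72 s allowed. The jar is on the tray and both boards are in the holder.

**What I did**
- I set the jar upright on the free half of the tray.
- I slid the blue board in under the weighted arm. I re-gripped it near the band and pushed it home.
- I slid the orange board in on top and pushed it home. Both bands face the front.

**Last checks**
- **Boards:** the final picture shows the stack as green, grey, blue and orange from the bottom up, with the arm resting on orange. The front ends are flush to within about 1 mm. The orange band's centre measures x = -57.5 mm in the holder, against -59 mm for fully home. That is within the calibration error.
- **Jar:** its lid shows round in the top view, 4 mm from where I released it, which fits it standing upright. The gripper hid it in the final side view.
- **Bystanders:** the cup, syrup, tea, bowl, flask, spoon and yellow board show no visible change in the top view.

**What disagreed or went off plan**
- The tool drifted up to about 4° out of vertical during the job. I levelled it against the counter before gripping the orange board.
- Insertion forces peaked at about 24 N, above the 2 to 6 N expected, while I was pressing slightly down on the pile.
- The sideways position of the orange band read 4 mm off centre by the top camera, but 0.4 mm by the arm's own reading. The board lies between the cheeks either way.

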